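# Mix the sample jar that fits the imaging stand and slide it under the lens

### The job

One of the four white sample jars is the right size for the imaging stand: it sits closely inside the metal ring of the sliding carrier and is short enough to pass under the lens. Pick up that jar, mix it by tipping it over until its cap points well below level for a moment, then stand it upright in the ring, let go of it, and after that push the carrier fully home so that the jar ends under the lens. Leave the other jars and everything else on the bench where they are.

Things in the scene. Friction and masses are not known exactly. Their poses are not given: they have to be found in the camera images.
- jar_a: closed white plastic jar with grey screw cap, diameter 58 mm (cap 48 mm), 100 mm tall (body 72 mm, cap 28 mm), about 0.22 kg; origin at the centre of its underside, z up through the cap
- jar_b: look-alike jar, diameter 44 mm (cap 34 mm), 100 mm tall; origin at the centre of its underside, z up through the cap
- jar_c: look-alike jar, diameter 70 mm (cap 60 mm), 100 mm tall; origin at the centre of its underside, z up through the cap
- jar_d: look-alike jar, diameter 58 mm (cap 48 mm), 140 mm tall; origin at the centre of its underside, z up through the cap
- stand: white fixed imaging stand, 370 mm tall, with a sliding carrier. Origin on the bench straight below the dark lens (46 mm across, underside 135 mm above the bench); y runs along the rails from the lens towards the pulled-out carrier. Column at y = -115 to -175 mm; overhanging head 90 mm wide, reaching y = +35 mm, underside at 170 mm
- seat (a point): centre of the carrier's recess, on its floor (20 mm above the bench): a low metal ring, inner diameter 64 mm, outer 76 mm, standing 10 mm above this floor. The axes are those of the stand
- handle (a point): centre of the top edge of the carrier's upright metal grip: a blade 12 mm thick along the rails (stand's y), 36 mm wide across them, rising 50 mm from the carrier plate (top 70 mm above the bench); it stands 150 mm from the recess centre, on the side away from the lens
- carrier (a joint): position of the carrier on its rails in m: 0 fully pulled out, 0.14 fully home with the recess below the lens; grows as it moves along the stand's -y; light friction of a few N, stays where it is left
- slide_box: flat blue-grey slide box, 90 x 80 x 33 mm, bystander; origin under its centre
- dishes: two stacked clear dishes, 92 mm across, 34 mm tall, bystander; origin under the centre
- oil: small amber bottle with black cap, 36 mm across, 75 mm tall, bystander; origin under its centre
Things that resemble listed ones, but are neither listed nor needed, are in the scene too. What is shaped like the jar_a but green or yellow is not meant.

How it is judged (in metres and radians):
On the way, in this order (a step that is already met when the one before it is completed fails the run):
1. the 58 mm wide, 100 mm tall jar is tipped until its cap points well below level (tilt over 2.0 rad) for 0.3 s (angle between jar_a's own z axis and vertical above 2 rad), for 0.3 s.
2. that jar stands upright on the floor of the carrier's ring, let go by the gripper, while the carrier is still out (joint below 0.10 m) (horizontal distance between jar_a and seat below 0.006 m and z of jar_a in the frame of seat below 0.004 m and angle between jar_a's own z axis and vertical below 0.06 rad and value of joint carrier below 0.1 m and contact force between jar_a and the fingers below 0.05 N), for 0.2 s.
At the end, for the whole second after the job is handed in: The 58 x 100 mm jar is upright (0.06 rad) in the ring (within 6 mm of its centre, under 4 mm above its floor), released, at rest; carrier home (joint over 0.133 m), jar within 14 mm of the lens axis. Others are untipped and within 30 mm of their starts (horizontal distance between jar_a and seat below 0.006 m and z of jar_a in the frame of seat below 0.004 m and angle between jar_a's own z axis and vertical below 0.06 rad and value of joint carrier above 0.133 m and horizontal distance between jar_a and stand below 0.014 m and linear speed of jar_a below 0.02 m/s and angular speed of jar_a below 0.3 rad/s and contact force between jar_a and the arm below 0.05 N and contact force between jar_a and the fingers below 0.05 N); the robot touches nothing.
It fails at once if another jar moved by more than 30 mm or tipped (distance of any of jar_b, jar_c, jar_d from where it was at the start of the episode above 0.03 m or angle between any of jar_b, jar_c, jar_d's own z axis and vertical above 0.5 rad).
It fails at once if a bystander moved by more than 30 mm or tipped (distance of any of slide_box, dishes, oil from where it was at the start of the episode above 0.03 m or angle between any of slide_box, dishes, oil's own z axis and vertical above 0.5 rad).
It also fails if it takes over 67 s, if anything falls off the work surface, if the arm or the gripper's body presses on something with over 40 N, if the wrist force passes 120 N, or if a joint passes its speed limit or range.

### The arm

A 6-joint arm with a two-finger parallel gripper is mounted at the origin on the work surface. World frame = base frame: x ahead of the robot, y to its left, z up, the work surface at z = 0. Lengths are in mm, angles in rad, forces in N, time in s.
With the tool pointing down it reaches from about 400 to 925 mm from the base axis. Payload 3.4 kg.
Tool frame: the origin (TCP) lies midway between the tips of the shut fingers; the grasp point (between the pads) lies 19 mm behind it; z points along the fingers, x is the direction in which the jaws open and shut, and the axes are right-handed (so a half turn about z gives the same grasp; the last joint's range is limited). The gripper opens to 85 mm and grips with 20 to 120 N. Pads are 22 mm wide; open, the fingers measure 114 mm over their backs; the gripper's body (76 mm by 85 mm) begins 54 mm behind the grasp point. The pads swing forward as they close: fully open they stand 13 mm farther back than shut.
Start: joints at [1.131, 0.307, 1.506, -0, 1.328, -0.073], TCP at [206.236, 536.748, 231.305] pointing down, gripper open.
Joint ranges: [-3.12, 3.12], [-1.05, 2.28], [0.14, 2.33], [-1.42, 4.57], [0.1, 2.73], [-2.68, 2.68]. Speed limits (rad/s): [2.57, 2.57, 3.14, 3.14, 3.14, 3.14].

### API

Orientations are given as a unit quaternion [x, y, z, w].
In Python, from plant import r gives the robot as it stands. Calls block until the motion is done:
- r.reach(position, orientation): joint-space move of the TCP to a pose.
- r.servo_line(position, attitude=None, vel=150, f_stop=None): straight line of the TCP; attitude=None keeps the orientation; vel is the mean speed in mm/s. With f_stop (N) it stops when the force on the tool has changed by that much, and returns True; else False.
- r.movej(angles): joint-space move.
- r.move_gripper(opening, squeeze=None): opening from 0.0 (shut) to 1.0 (fully open); squeeze is the grip in N (None keeps the last); returns when the fingers have stopped.
- r.sleep(seconds).
- r.inverse_kinematics(position, orientation): joint angles nearest the present ones, or None.
- r.get_image(name): name is "scene" or "top"; returns a dict with "pixels" (480x640x3 uint8, red, green, blue), "mtx" (3x3 intrinsics, pixels), "R" (3x3) and "t" (3): a world point X has camera coordinates R X + t. Camera axes: x right, y down, z forward; pixel columns grow to the right and rows downward; lengths in mm; the calibration is good to about 2 mm. A picture is of the moment at which its call begins. There is no depth.
A pose or a line that the arm cannot do raises r.IKError and nothing moves.
- r.finish_job(): hands the job in, once; it reports no verdict.
Readings, each from a call of its own:
- r.read_time(): time.
- r.read_joint_pos(): joint angles.
- r.read_dq(): joint speeds.
- r.read_tau(): joint torques, N m.
- r.read_eef_pos(): TCP position.
- r.read_tcp_rot(): TCP orientation.
- r.read_wrist_force(): force on the tool from outside, world axes, zero at the start.
- r.read_ft_torque(): the same for the moment, N m.
- r.read_opening(): opening from 0.0 (shut) to 1.0 (fully open).
Only numpy, scipy, OpenCV 4.12 (cv2) and the standard library are available. Lean on these libraries where they do the work, as an engineer would, in place of code of your own. Each camera call takes 0.05 s, during which the arm holds its last target. There are 200 camera calls.

## Working session

There is one attempt and no reset: what is moved stays moved. The work goes in short steps, each a Python script; the robot and the scene stay as the last script left them, time stands still between calls to the robot, and variables do not carry over. Pictures are saved under pics/ and viewed, about 8 in all and at most 12, crops included, and the job is handed in when it is done.

```bash
mkdir -p pics; ls
python3 - <<'E'
from plant import r
import cv2,numpy as np,pickle
d={}
for n in("scene","top"):
    g=r.get_image(n);d[n]=g;cv2.imwrite(f"pics/{n}0.png",g["pixels"][:,:,::-1])
    print(n,np.round(g["mtx"],1).tolist(),np.round(-g["R"].T@g["t"]),np.round(g["R"],3).tolist())
pickle.dump(d,open("d0.pkl","wb"));print(r.read_tcp_rot(),r.read_time())
E
```

```text
pics
scene [[513.9, 0.0, 313.5], [0.0, 513.9, 235.4], [0.0, 0.0, 1.0]] [1347.  617.  872.] [[-0.559, 0.829, -0.023], [0.539, 0.342, -0.77], [-0.63, -0.443, -0.638]]
top [[461.1, 0.0, 320.1], [0.0, 461.1, 242.5], [0.0, 0.0, 1.0]] [ 343.   46. 1033.] [[0.12, -0.993, 0.002], [-0.972, -0.118, -0.201], [0.2, 0.022, -0.98]]
[ 8.24221009e-01  5.66267476e-01 -8.02686083e-04  4.78769609e-04] 0.1
```

View pics/scene0.png

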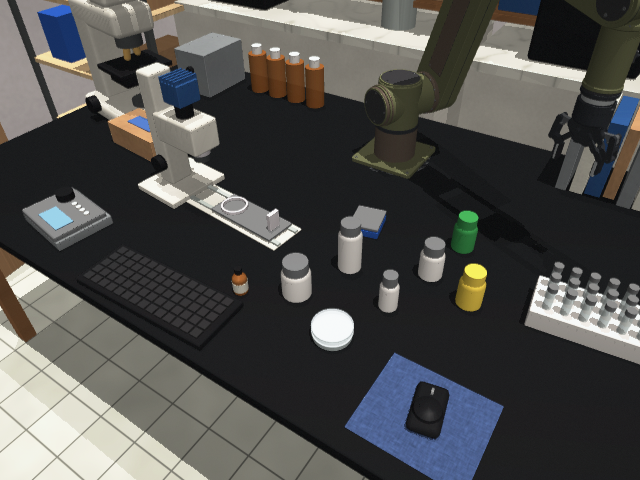

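View pics/top0.png

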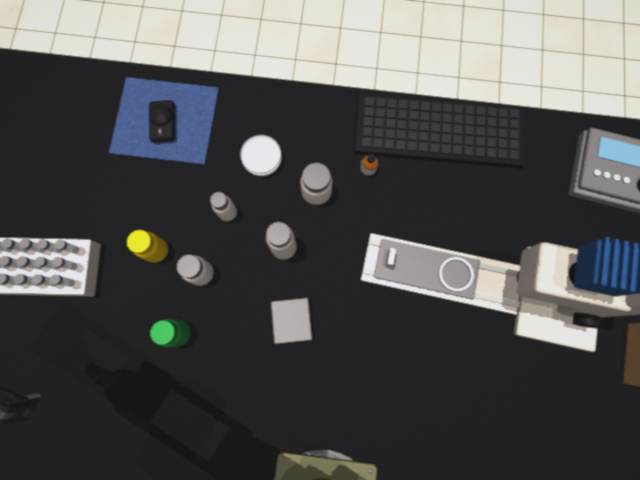

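The scene view shows four white jars: (296,278) wide, so c; (350,245) tall, so d; (389,291) narrow, so b; and (432,259), medium width and short, so jar_a. The green jar (465,232) and yellow jar (471,288) are decoys. In the top view jar_a is at about (195,270), the ring at (457,273) and the grip at (391,258). I'll confirm in one composite crop.

Run:
```python
import cv2,numpy as np,pickle
d=pickle.load(open("d0.pkl","rb"))
def c(n,x,y,w,h,s): return cv2.resize(d[n]["pixels"][y:y+h,x:x+w,::-1],None,fx=s,fy=s,interpolation=cv2.INTER_CUBIC)
a=c("top",165,245,60,50,5);b=c("top",355,230,180,90,4.4444);e=c("scene",400,220,60,50,5)
f=np.zeros((250,192,3),np.uint8)
top=np.hstack([a,e,c("scene",250,200,40,50,5)[:,:200]])
cv2.imwrite("pics/crop.png",np.vstack([cv2.resize(top,(800,250)),cv2.resize(b,(800,350))]))
```

```text
(no output)
```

View pics/crop.png

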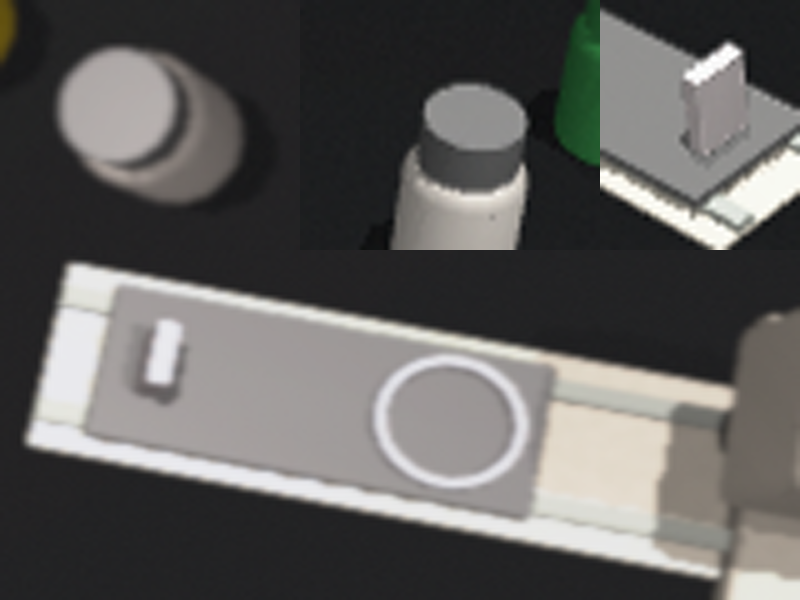

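jar_a is confirmed: the left and middle crops show a white body with a grey cap, short and medium wide. The ring and grip are clear in the lower crop. Next I'll measure by ray casting, checking with both views.

```bash
cat > h.py <<'E'
import cv2,numpy as np,pickle
def cast(g,p,z):
    p=np.atleast_2d(np.array(p,float)); R,t=g["R"],g["t"]
    D=np.c_[p,np.ones(len(p))]@np.linalg.inv(g["mtx"]).T@R; C=-R.T@t
    return (C+D*((z-C[2])/D[:,2:]))[:,:2]
def circ(P):
    A=np.c_[2*P,np.ones(len(P))];s=np.linalg.lstsq(A,(P**2).sum(1),rcond=None)[0]
    return s[:2],np.sqrt(s[2]+s[:2]@s[:2])
def blob(g,roi,lo,hi=256):
    x,y,w,h=roi; im=cv2.resize(cv2.cvtColor(g["pixels"],cv2.COLOR_RGB2GRAY)[y:y+h,x:x+w],None,fx=4,fy=4,interpolation=cv2.INTER_CUBIC)
    m=((im>=lo)&(im<hi)).astype(np.uint8)
    c=max(cv2.findContours(m,cv2.RETR_EXTERNAL,cv2.CHAIN_APPROX_NONE)[0],key=cv2.contourArea)[:,0]
    return (c+.5)/4-.5+[x,y]
E
python3 - <<'E'
from h import *
d=pickle.load(open("d0.pkl","rb"));T,S=d["top"],d["scene"]
for n,g,p in(("top",T,[188.5,266]),("scene",S,[435.0,243.4])):
    for z in(100,140):print(n,z,cast(g,p,z).round(1))
print("cap diam",np.ptp(cast(T,[[176.5,266],[200.5,266]],100),axis=0),np.ptp(cast(T,[[188.5,254],[188.5,278]],100),axis=0))
for th in(170,190,205):
    for n,g,roi in(("top",T,(435,250,45,50)),("scene",S,(212,190,45,34))):
        P=cast(g,blob(g,roi,th),30);print(n,th,circ(P),len(P))
    P=blob(T,(380,242,22,30),th);m=cv2.minAreaRect(cast(T,P,70).astype(np.float32));print("handle top",m)
    P=blob(S,(260,200,30,40),th);m=cv2.minAreaRect(cast(S,P,70).astype(np.float32));print("handle sc",m)
g=cv2.cvtColor(T["pixels"],cv2.COLOR_RGB2GRAY)
print(g[252:280:2,380:402:2]);
# other objects rough, z of cap tops
for n,p,z in(("b",[219,201],100),("c",[316,175],100),("d",[280,234],140),("green",[163,333],100),("yel",[141,241],100),("oil",[370,160],75),("dish",[261,155],34),("box",[291,320],33)):print(n,cast(T,p,z).round())
E
```

```text
top 100 [[452.9 328.3]]
top 140 [[448.2 316.2]]
scene 100 [[458.6 332.7]]
scene 140 [[504.6 347.5]]
cap diam [ 5.89541788 48.66126447] [48.8492163   8.76846369]
top 170 (array([ 515.54018008, -235.51499015]), np.float64(38.40394687496662)) 399
scene 170 (array([ 517.09841505, -254.44209359]), np.float64(48.01969042492737)) 505
handle top ((530.5873413085938, -86.5421142578125), (14.737789154052734, 37.256309509277344), 86.12279510498047)
handle sc ((596.8109130859375, 1.448221206665039), (29.47076988220215, 51.71711349487305), 82.72328186035156)
top 190 (array([ 515.39903643, -235.39576779]), np.float64(37.429034269029884)) 386
scene 190 (array([ 517.02479628, -254.83037243]), np.float64(46.92868529101345)) 502
handle top ((530.3060913085938, -86.21067810058594), (12.478306770324707, 35.68857955932617), 84.61322021484375)
handle sc ((596.8285522460938, 1.4681854248046875), (28.46092414855957, 50.75380325317383), 83.0509033203125)
top 205 (array([ 515.33073722, -235.33977148]), np.float64(36.71386608673482)) 383
scene 205 (array([ 516.76760963, -254.60270941]), np.float64(45.343558929
[... 329 characters left out ...]
 159 142 126 138 228 233 198 126 158 159]
 [161 158 141 120 175 232 231 173 132 159 159]
 [161 152 138 114 189 233 230 141 132 159 160]
 [163 153 136 115 199 233 227 132 148 159 159]
 [163 155 133 107 129 159 166 115 154 160 160]
 [162 162 144 108  96  96  98 106 154 160 160]
 [163 163 162 155 147 113 100 132 159 161 160]
 [164 164 163 163 162 156 151 160 161 161 160]
 [164 165 164 163 164 162 162 162 161 161 161]
 [164 164 165 164 163 164 163 162 162 161 161]
 [165 164 164 163 164 163 163 163 163 162 162]
 [137 147 156 159 163 164 163 162 163 162 162]]
b [[597. 289.]]
c [[679.  94.]]
d [[533. 147.]]
green [[314. 355.]]
yel [[493. 435.]]
oil [[736. -19.]]
dish [[735. 228.]]
box [[372. 110.]]
```

```bash
cat >> h.py <<'E'
def flood(g,p,tol,s=4,half=32):
    x,y=int(p[0])-half,int(p[1])-half; im=cv2.cvtColor(g["pixels"],cv2.COLOR_RGB2GRAY)[y:y+2*half,x:x+2*half]
    im=cv2.resize(im,None,fx=s,fy=s,interpolation=cv2.INTER_CUBIC);m=np.zeros((im.shape[0]+2,)*2,np.uint8)
    cv2.floodFill(im,m,(int((p[0]-x)*s),int((p[1]-y)*s)),0,tol,tol,cv2.FLOODFILL_FIXED_RANGE|cv2.FLOODFILL_MASK_ONLY|4)
    m=cv2.morphologyEx(m[1:-1,1:-1],cv2.MORPH_OPEN,np.ones((9,9)))
    c=max(cv2.findContours(m,cv2.RETR_EXTERNAL,cv2.CHAIN_APPROX_NONE)[0],key=cv2.contourArea)
    return (cv2.convexHull(c)[:,0]+.5)/s-.5+[x,y]
E
python3 - <<'E'
from h import *
d=pickle.load(open("d0.pkl","rb"));T,S=d["top"],d["scene"]
for n,g,p,z in(("cap T",T,[188.5,266],100),("cap S",S,[435,243.4],100),("ring T",T,[456.6,274],25),("ring S",S,[234,206],25)):
    for tol in(15,25,35):
        c,rr=circ(cast(g,flood(g,p,tol),z));print(n,tol,c.round(1),round(rr,1))
from plant import r
from scipy.spatial.transform import Rotation as Ro
def att(az,pitch,roll=0):
    z=np.array([np.cos(az)*np.cos(pitch),np.sin(az)*np.cos(pitch),-np.sin(pitch)]);x=np.array([-np.sin(az),np.cos(az),0])
    return (Ro.from_matrix(np.c_[x,np.cross(z,x),z])*Ro.from_euler('z',roll)).as_quat()
for az in(.5,.7):
  for pit in(.2,.35):
    for roll in(0,np.pi):
      f=lambda p:r.inverse_kinematics(list(p),att(az,pit,roll).tolist())
      q=f([455+24*np.cos(az),330+24*np.sin(az),40]);print(az,pit,roll,None if q is None else np.round(q,2))
for az in(-.1,-.3):
  for roll in(0,np.pi):
    q=r.inverse_kinematics([539,-237,62],att(az,.35,roll).tolist());print("place",az,roll,None if q is None else np.round(q,2))
E
```

```text
cap T 15 [453.1 329.3] 21.4
cap T 25 [453.2 329.4] 22.0
cap T 35 [452.8 329.4] 22.7
cap S 15 [457.9 331.4] 22.3
cap S 25 [457.9 331.4] 22.7
cap S 35 [457.9 331.4] 23.1
ring T 15 [ 515.7 -236.1] 30.4
ring T 25 [ 516.4 -236.9] 31.5
ring T 35 [ 516.3 -236.8] 31.9
ring S 15 [ 518.  -233.7] 26.7
ring S 25 [ 515.2 -237.1] 29.9
ring S 35 [ 514.8 -237.4] 30.8
0.5 0.2 0 None
0.5 0.2 3.141592653589793 None
0.5 0.35 0 None
0.5 0.35 3.141592653589793 None
0.7 0.2 0 None
0.7 0.2 3.141592653589793 None
0.7 0.35 0 None
0.7 0.35 3.141592653589793 None
place -0.1 0 None
place -0.1 3.141592653589793 None
place -0.3 0 None
place -0.3 3.141592653589793 None
```

```bash
cat >> h.py <<'E'
from scipy.spatial.transform import Rotation as Ro
def att(az,pitch,roll=0):
    z=np.array([np.cos(az)*np.cos(pitch),np.sin(az)*np.cos(pitch),-np.sin(pitch)]);x=np.array([-np.sin(az),np.cos(az),0])
    return (Ro.from_matrix(np.c_[x,np.cross(z,x),z])*Ro.from_euler('z',roll)).as_quat().tolist()
E
python3 - <<'E'
from h import *
from plant import r
for n,c,h in(("pick",[455,330],50),("place",[516,-236.5],70)):
  for pit in(0,.25,.5,.75,1.,1.3):
    for az in np.arange(-3.1,3.1,.3):
      for roll in(0,np.pi):
        z=Ro.from_quat(att(az,pit)).as_matrix()[:,2]
        q=r.inverse_kinematics((np.r_[c,h]+24*z).tolist(),att(az,pit,roll))
        if q is not None:print(n,pit,round(az,1),round(roll,1),np.round(q,2))
E
```

```text
pick 0 -3.1 0 [0.36 1.25 0.99 0.48 2.41 1.94]
pick 0 -3.1 3.1 [ 0.36  1.25  0.99  0.48  2.41 -1.2 ]
pick 0 -2.8 0 [0.47 1.28 0.9  0.23 2.52 1.76]
pick 0 -2.8 3.1 [ 0.47  1.28  0.9   0.23  2.52 -1.39]
pick 0 -2.5 0 [ 0.59  1.29  0.87 -0.1   2.55  1.49]
pick 0 -2.5 3.1 [ 0.59  1.29  0.87 -0.1   2.55 -1.65]
pick 0 -2.2 0 [ 0.7   1.28  0.9  -0.41  2.49  1.24]
pick 0 -2.2 3.1 [ 0.7   1.28  0.9  -0.41  2.49 -1.9 ]
pick 0 -1.9 0 [ 0.81  1.25  1.   -0.63  2.35  1.1 ]
pick 0 -1.9 3.1 [ 0.81  1.25  1.   -0.63  2.35 -2.05]
pick 0 -1.6 0 [ 0.92  1.21  1.15 -0.79  2.18  1.04]
pick 0 -1.6 3.1 [ 0.92  1.21  1.15 -0.79  2.18 -2.1 ]
pick 0 -1.3 0 [ 1.02  1.16  1.34 -0.93  1.99  1.07]
pick 0 -1.3 3.1 [ 1.02  1.16  1.34 -0.93  1.99 -2.07]
pick 0 -1.0 0 [ 1.1   1.13  1.54 -1.09  1.8   1.16]
pick 0 -1.0 3.1 [ 1.1   1.13  1.54 -1.09  1.8  -1.99]
pick 0 -0.7 0 [ 1.17  1.11  1.77 -1.28  1.65  1.31]
pick 0 -0.7 3.1 [ 1.17  1.11  1.77 -1.28  1.65 -1.83]
pick 0 -0.1 0 [1.17 1.22 2.23 4.42 1.66 1.86]
pick 0 -0.1 3.1 [ 1.17  1.22  2.23  4.42  1.66 -1.28]
pick 0 1.4 0 [-0.14  1.2   2.19  1.6   1.58  1.32]
pick 0 
[... 20463 characters left out ...]
.1 [-0.67  0.52  1.75  0.33  0.96 -0.4 ]
place 1.3 1.4 0 [-0.65  0.54  1.69  0.28  1.06  2.51]
place 1.3 1.4 3.1 [-0.65  0.54  1.69  0.28  1.06 -0.63]
place 1.3 1.7 0 [-0.62  0.57  1.63  0.22  1.14  2.28]
place 1.3 1.7 3.1 [-0.62  0.57  1.63  0.22  1.14 -0.86]
place 1.3 2.0 0 [-0.59  0.59  1.59  0.15  1.2   2.05]
place 1.3 2.0 3.1 [-0.59  0.59  1.59  0.15  1.2  -1.09]
place 1.3 2.3 0 [-0.55  0.6   1.56  0.08  1.25  1.83]
place 1.3 2.3 3.1 [-0.55  0.6   1.56  0.08  1.25 -1.32]
place 1.3 2.6 0 [-0.51  0.61  1.54  0.01  1.27  1.6 ]
place 1.3 2.6 3.1 [-0.51  0.61  1.54  0.01  1.27 -1.54]
place 1.3 2.9 0 [-0.47  0.61  1.54 -0.06  1.26  1.37]
place 1.3 2.9 3.1 [-0.47  0.61  1.54 -0.06  1.26 -1.77]
```

I'll grasp from the far side with the tool pitched 0.5 rad, which passes between jar b and the yellow jar from above. Tipping is then mostly a half turn of the last joint.

```bash
cat > go1.py <<'E'
from h import *
from plant import r
J=np.array([455.5,330.4,45]);az,pit=.3-np.pi,.5;Q=att(az,pit,np.pi);z=Ro.from_quat(Q).as_matrix()[:,2]
G=J+24*z;P1=G-160*z;P0=P1+[0,0,130]
r.move_gripper(1.0,60)
q0=r.inverse_kinematics(P0.tolist(),Q);print(np.round(q0,2),P0.round(),P1.round())
r.reach(P0.tolist(),Q);r.servo_line(P1.tolist(),vel=200)
print(r.servo_line((G-45*z).tolist(),vel=150,f_stop=8))
for n in("scene","top"):
    g=r.get_image(n);cv2.imwrite(f"pics/{n}1.png",g["pixels"][:,:,::-1])
a=cv2.imread("pics/scene1.png")[140:380,290:560];b=cv2.imread("pics/top1.png")[160:400,90:360]
cv2.imwrite("pics/c1.png",cv2.resize(np.hstack([a,b]),None,fx=1.45,fy=1.45));print(r.read_time(),r.read_wrist_force())
E
python3 go1.py
```

```text
[ 0.44  1.08  0.42  0.29  2.69 -1.24] [570. 366. 240.] [570. 366. 110.]
True
3.2583 [1.76057918 0.55518067 5.31570282]
```

View pics/c1.png

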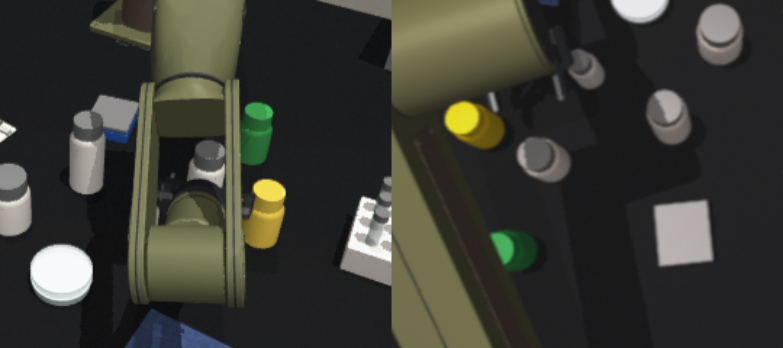

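The picture shows jar_a ahead of the gripper at crop (543,158). The left finger is close to jar b at crop (585,70), and the line stopped on force. I'll check where it stopped before going on.

Run:
```python
from h import *
from plant import r
print(np.round(r.read_eef_pos(),1),np.round(r.read_wrist_force(),2),np.round(r.read_ft_torque(),2))
r.sleep(.2);print(np.round(r.read_wrist_force(),2))
g=r.get_image("top");T0=pickle.load(open("d0.pkl","rb"))["top"]
# jar b box then/now
a=T0["pixels"][180:240,195:255,::-1];b=g["pixels"][180:240,195:255,::-1];x,y=(180,130)
cv2.imwrite("pics/c2.png",np.hstack([cv2.resize(a,(400,400)),cv2.resize(b,(400,400))]))
```

```text
[514.5 348.3  82.3] [1.76 0.56 5.32] [-0.35 -0.03  0.06]
[0.37 0.44 6.4 ]
```

View pics/c2.png

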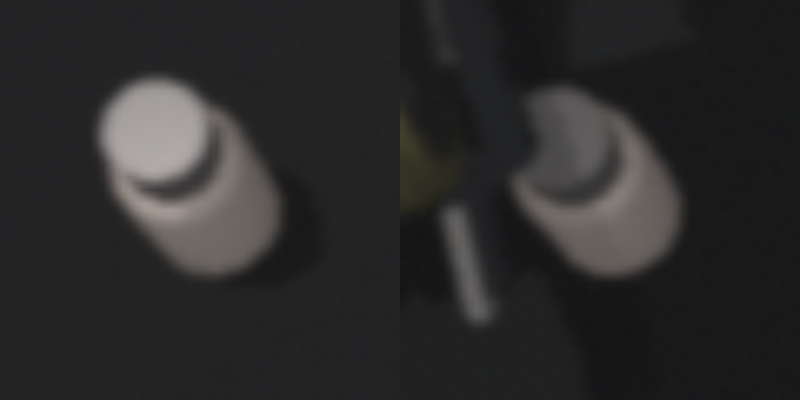

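Jar b hasn't moved: its body is identical before and after. The 6 N upward force with a moment toward -y suggests the finger linkage is resting lightly on b's cap. I'll back out the same way and come in steeper (pitch 0.8), turned slightly away from b, with the jaws partly closed.

```bash
cat > go2.py <<'E'
from h import *
from plant import r
zo=Ro.from_quat(r.read_tcp_rot()).as_matrix()[:,2];p=np.array(r.read_eef_pos())
r.servo_line((p-98*zo).tolist(),vel=120);r.servo_line((p-98*zo+[0,0,120]).tolist(),vel=200)
r.sleep(.2);print("free force",np.round(r.read_wrist_force(),2))
J=np.array([455.5,330.4,48]);az,pit=.35-np.pi,.8;Q=att(az,pit,np.pi);z=Ro.from_quat(Q).as_matrix()[:,2]
G=J+23*z
r.move_gripper(.87);print(r.read_opening())
r.reach((G-230*z).tolist(),Q);r.sleep(.2);print("free force",np.round(r.read_wrist_force(),2),np.round(r.read_joint_pos(),2))
print(r.servo_line((G-40*z).tolist(),vel=130,f_stop=8),np.round(r.read_eef_pos()-(G-40*z),1))
r.sleep(.2);print("force",np.round(r.read_wrist_force(),2))
g=r.get_image("top");cv2.imwrite("pics/c3.png",cv2.resize(g["pixels"][160:360,100:340,::-1],None,fx=3,fy=3));print(r.read_time())
E
python3 go2.py
```

```text
Traceback (most recent call last):
  File "go2.py", line 4, in <module>
    r.servo_line((p-98*zo).tolist(),vel=120);r.servo_line((p-98*zo+[0,0,120]).tolist(),vel=200)
                                             ~~~~~~~~~~~~^^^^^^^^^^^^^^^^^^^^^^^^^^^^^^^^^^^^^^
plant.IKError: the arm cannot follow that straight line within its joint ranges
```

```bash
sed -i '3,4c r.servo_line((np.array(r.read_eef_pos())+[0,0,90]).tolist(),vel=200)' go2.py; python3 go2.py
```

```text
Traceback (most recent call last):
  File "go2.py", line 3, in <module>
    r.servo_line((np.array(r.read_eef_pos())+[0,0,90]).tolist(),vel=200)
    ~~~~~~~~~~~~^^^^^^^^^^^^^^^^^^^^^^^^^^^^^^^^^^^^^^^^^^^^^^^^^^^^^^^^
plant.IKError: the arm cannot follow that straight line within its joint ranges
```

```bash
sed -i '3d; s/^r.reach((G-230\*z).tolist(),Q)/r.servo_line((G-230*z).tolist(),Q,vel=100)/' go2.py; sed -i '3i print(np.round(r.read_eef_pos()),np.round(r.read_joint_pos(),2))' go2.py; python3 go2.py
```

```text
[598. 374. 129.] [ 0.44  1.22  0.36  0.24  2.62 -1.29]
free force [-0.7  -0.48 -0.92]
0.8713384183801385
free force [0.89 0.63 0.12] [ 0.47  0.98  0.56  0.12  2.37 -1.4 ]
False [0.7 0.2 0.2]
force [0.1  0.26 0.43]
7.8583
```

View pics/c3.png

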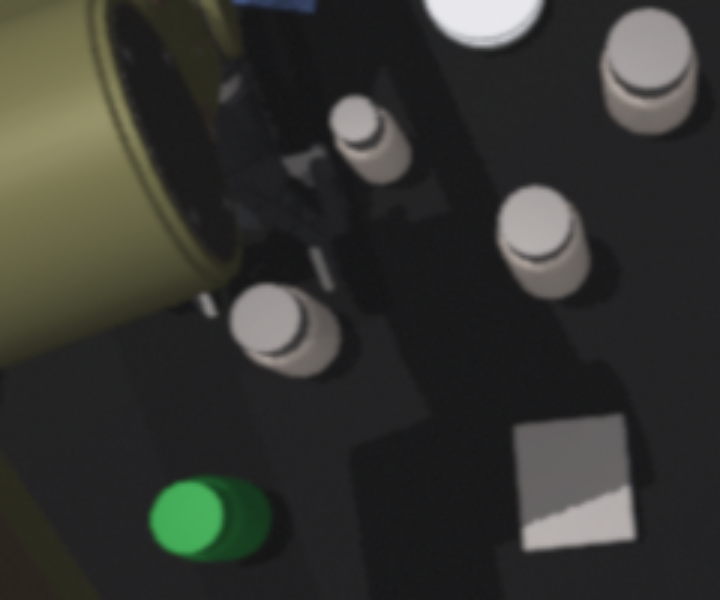

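No contact now (force about 0.4 N). The fingers, at crop (208,305) and (322,270), straddle jar_a at (275,320), and jar b at (370,140) stands clear. Next: close, lift and tip.

```bash
cat > go3.py <<'E'
from h import *
from plant import r
J=np.array([455.5,330.4,48]);az,pit=.35-np.pi,.8;Q=att(az,pit,np.pi);z=Ro.from_quat(Q).as_matrix()[:,2]
G=J+23*z
print(r.servo_line(G.tolist(),vel=80,f_stop=8),np.round(r.read_eef_pos()-G,1))
r.move_gripper(0.0,60);print("open",r.read_opening(),np.round(r.read_wrist_force(),1))
L=G+[0,0,170];r.servo_line(L.tolist(),vel=150)
print("held",r.read_opening(),np.round(r.read_wrist_force(),2))
q=np.array(r.read_joint_pos());print(q.round(2))
q2=q+[0,0,0,0,min(.5,2.68-q[4]),3.12];r.movej(q2.tolist());r.sleep(.7)
Rr=Ro.from_quat(r.read_tcp_rot()).as_matrix();a=Ro.from_quat(Q).as_matrix().T@[0,0,1]
print("tilt",np.arccos((Rr@a)[2]),r.read_opening())
g=r.get_image("scene");cv2.imwrite("pics/c4.png",g["pixels"][:,:,::-1]);r.movej(q.tolist());print(r.read_opening(),r.read_time())
E
python3 go3.py
```

```text
False [0.1 0.1 0. ]
open 0.6574552319497976 [2.9 0.2 3.9]
held 0.6595701570956113 [ 0.33 -0.38 -2.33]
[ 0.49  0.72  1.12  0.11  2.07 -1.41]
tilt 2.0389808235154954 0.6595880481575406
0.66478961890083 16.1083
```

View pics/c4.png

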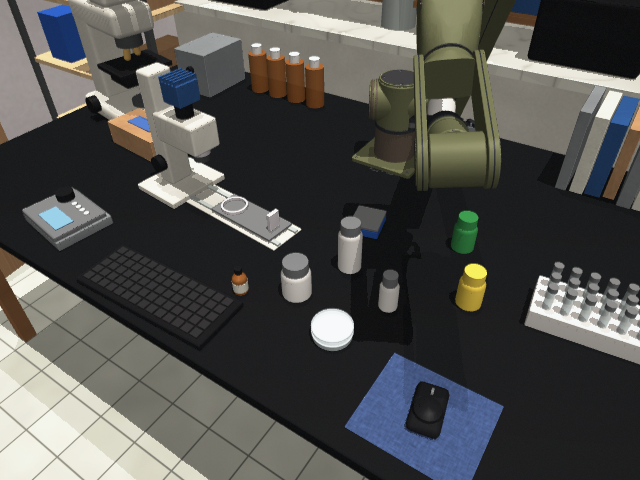

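Jar_a was lifted and tipped (white and grey at (450,112), inside the wrist), but the computed tilt of 2.04 rad is too thin a margin. I'll look for a more inverted pose and repeat the tip there.

Run:
```python
from h import *
from plant import r
print(np.round(r.read_eef_pos()),np.round(r.read_joint_pos(),2),r.read_opening(),np.round(r.read_wrist_force(),2))
res=[]
for x,y in((480,0),(520,-60),(600,-40),(455,330),(450,200)):
  for Z in(260,320):
    for az in np.arange(-3.1,3.1,.3):
      for p in(0,-.2,-.3):
        z=Ro.from_quat(att(az,p)).as_matrix()[:,2]
        q=r.inverse_kinematics((np.array([x,y,Z])+23*z).tolist(),att(az,p))
        if q is not None:res.append((np.abs(np.array(q)-r.read_joint_pos())[:5].sum(),x,y,Z,round(az,2),p,np.round(q,2).tolist()))
for t in sorted(res,key=lambda t:t[0]+3*t[5])[:8]:print(t)
print(len(res))
```

```text
[440. 325. 201.] [ 0.49  0.72  1.12  0.11  2.07 -1.41] 0.66478961890083 [-0.09  0.46 -2.81]
(np.float64(1.2859708851194047), 450, 200, 260, np.float64(-2.8), -0.2, [0.34, 1.04, 1.15, -0.01, 2.72, 1.56])
(np.float64(1.6484290750078894), 450, 200, 260, np.float64(-3.1), -0.3, [0.21, 1.06, 1.22, 0.41, 2.71, 1.89])
(np.float64(1.6680936151483028), 450, 200, 260, np.float64(-2.5), -0.3, [0.46, 1.07, 1.19, -0.45, 2.72, 1.21])
(np.float64(1.5218223407708429), 450, 200, 260, np.float64(-3.1), -0.2, [0.21, 1.02, 1.2, 0.38, 2.67, 1.87])
(np.float64(1.5336870706098376), 450, 200, 260, np.float64(-2.5), -0.2, [0.46, 1.03, 1.17, -0.41, 2.68, 1.23])
(np.float64(1.8421463840491175), 480, 0, 260, np.float64(2.9), -0.3, [-0.15, 1.05, 1.23, 0.21, 2.72, 1.74])
(np.float64(1.93963953479595), 450, 200, 260, np.float64(-2.2), -0.3, [0.58, 1.05, 1.26, -0.74, 2.61, 1.02])
(np.float64(1.9423038918689608), 455, 330, 260, np.float64(-3.1), -0.3, [0.36, 1.1, 1.07, 0.84, 2.72, 2.27])
383
```

```bash
cat > go4.py <<'E'
from h import *
from plant import r
def pose(c,az,pit,roll):
    Q=att(az,pit,roll);return (np.array(c)+23*Ro.from_quat(Q).as_matrix()[:,2]).tolist(),Q
r.reach(*pose([480,0,270],2.9,.8,np.pi))
r.reach(*pose([480,0,260],2.9,-.15,0));r.sleep(.5)
Rr=Ro.from_quat(r.read_tcp_rot()).as_matrix();a=Ro.from_quat(att(2.9,.8,np.pi)).as_matrix().T@[0,0,1]
print("tilt",np.arccos((Rr@a)[2]),r.read_opening(),np.round(r.read_joint_pos(),2))
r.reach(*pose([480,0,270],2.9,.8,np.pi))
r.reach(*pose([515.8,-236,150],3.05,.8,np.pi));r.sleep(.3)
print(r.read_opening(),np.round(r.read_wrist_force(),2),np.round(r.read_eef_pos(),1))
d={n:r.get_image(n) for n in("scene","top")};pickle.dump(d,open("d5.pkl","wb"))
a=d["scene"]["pixels"][90:290,120:360,::-1];b=d["top"]["pixels"][180:380,340:580,::-1]
cv2.imwrite("pics/c5.png",cv2.resize(np.hstack([a,b]),None,fx=1.66,fy=1.66));print(r.read_time())
E
python3 go4.py
```

```text
tilt 2.4914978209289504 0.6636057165717927 [-0.15  1.    1.2   0.19  2.66  1.73]
0.6616710359326418 [ 0.6   0.37 -2.61] [ 500.2 -233.7  134.3]
24.675
```

View pics/c5.png

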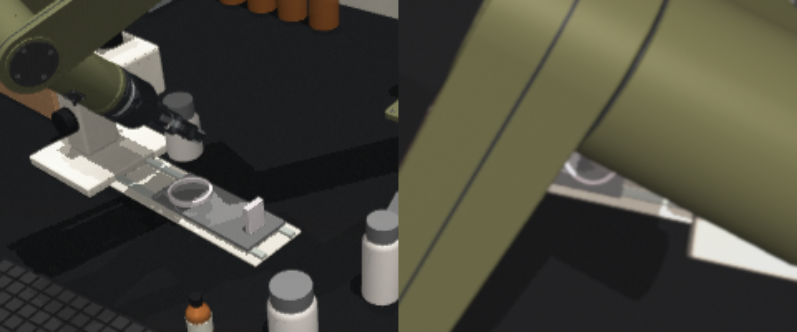

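Run:
```python
from h import *
d=pickle.load(open("d5.pkl","rb"));S=d["scene"]
for z in(202,):
  for tol in(8,14,20,28):
    c,rr=circ(cast(S,flood(S,[228,149],tol),z));print(tol,c.round(1),round(rr,1))
im=S["pixels"][125:190,205:260,::-1];cv2.imwrite("pics/c6.png",cv2.resize(im,None,fx=9,fy=9,interpolation=cv2.INTER_CUBIC))
```

```text
8 [ 518.3 -230.6] 22.6
14 [ 518.7 -230.2] 23.2
20 [ 523.2 -224.4] 28.4
28 [ 527.9 -215.8] 36.3
```

View pics/c6.png

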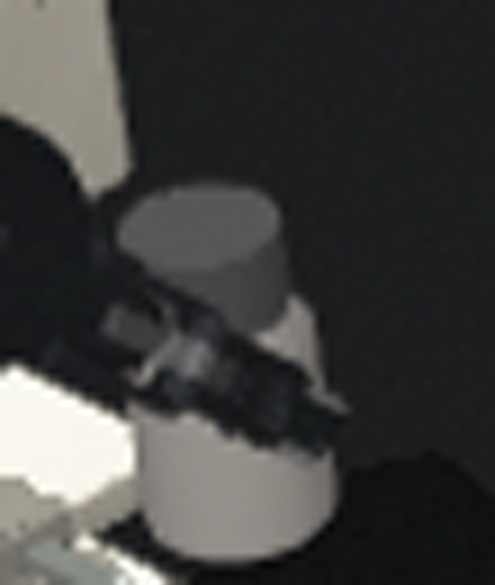

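Run:
```python
from h import *
d=pickle.load(open("d5.pkl","rb"));S=d["scene"]
def proj(X): 
    c=S["mtx"]@(S["R"]@np.array(X,float)+S["t"]);return (c[:2]/c[2]).round(2)
for z in(102,138,174,202):print(z,proj([515.8,-236,z]),proj([518.5,-230.4,z]))
print("bottom meas",cast(S,[231.4,181.3],102))
# body bottom silhouette: outermost body pixels below the fingers
g=cv2.cvtColor(S["pixels"],cv2.COLOR_RGB2GRAY)
for y in(172,175,178,180,182,184,186,188):print(y,g[y,217:246])
```

```text
102 [230.57 181.21] [231.48 182.29]
138 [228.86 169.9 ] [229.78 170.97]
174 [227.1  158.21] [228.03 159.26]
202 [225.69 148.84] [226.63 149.88]
bottom meas [[ 514.9475084  -233.76517801]]
172 [247 246 192 126 132 137 140 143 145 146 146 146  65  34  38  26  25  32
  40  33  24  25  26  25  26  24  30  30  29]
175 [245 245 244 120 129 135 138 142 143 145 146 146 145 146 144 144 142 138
 113 109  98  95  65  46  81  30  29  29  30]
178 [193 171 142 127 127 132 137 139 141 143 144 145 146 146 145 143 142 139
 136 134 131 125 120 112 104  55  18  17  16]
180 [143 140 135 121 124 130 136 139 141 143 144 146 145 145 145 143 142 140
 137 134 131 126 122 114 105  54  16  19  17]
182 [125 117  51  28 113 129 134 138 140 142 143 144 144 144 144 142 141 140
 137 135 133 126 121 112  78  16  19  18  18]
184 [ 28  29  29  28  31 121 129 137 139 141 144 144 144 145 143 142 141 141
 138 134 131 121  83  18  17  18  18  15  15]
186 [211 137  89  33  29  28  27  55 104 123 136 137 137 137 137 135 133 121
  91  51  19  16  18  18  18  17  19  18  17]
188 [150 178 246 248 224 118  56  31  27  28  16  17  15  16  18  16  15  17
  16  17  18  18  17  18  16  19  17  17  18]
```

The picture shows the jar upright in the grip above the ring, within about 1 px of where I predicted. That is close to the calibration error, so I'll lower it to just above the ring, where camera bias cancels between jar and ring.

```bash
cat > go5.py <<'E'
from h import *
from plant import r
Q=att(3.05,.8,np.pi);z=Ro.from_quat(Q).as_matrix()[:,2]
P=np.array([515.8,-236,48+35])+23*z
r.sleep(.1);f0=np.array(r.read_wrist_force())
print(r.servo_line(P.tolist(),vel=60,f_stop=6),np.round(r.read_eef_pos()-P,1));r.sleep(.2);print(np.round(np.array(r.read_wrist_force())-f0,2))
d={n:r.get_image(n) for n in("scene","top")};pickle.dump(d,open("d6.pkl","wb"))
im=d["scene"]["pixels"][160:225,195:275,::-1];cv2.imwrite("pics/c7.png",cv2.resize(im,None,fx=9,fy=9,interpolation=cv2.INTER_CUBIC));print(r.read_time())
S=d["scene"]
def proj(X): 
    c=S["mtx"]@(S["R"]@np.array(X,float)+S["t"]);return (c[:2]/c[2])
for rr,zz in((29,35),(38,30),(38,20),(24,135),(29,107)):
    P=np.array([proj([515.8+rr*np.cos(t),-236+rr*np.sin(t),zz]) for t in np.linspace(0,6.28,73)]);Pc=(P-[195,160]+.5)*9-.5
    print(rr,zz,"crop x",Pc[:,0].min().round(),Pc[:,0].max().round(),"y",Pc[:,1].min().round(),Pc[:,1].max().round())
E
python3 go5.py
```

```text
False [ 0.2 -0.1  0.4]
[ 0.56  0.4  -0.86]
26.3417
29 35 crop x 257.0 445.0 y 322.0 431.0
38 30 crop x 230.0 476.0 y 318.0 462.0
38 20 crop x 235.0 479.0 y 344.0 488.0
24 135 crop x 229.0 391.0 y 58.0 146.0
29 107 crop x 225.0 419.0 y 128.0 235.0
```

View pics/c7.png

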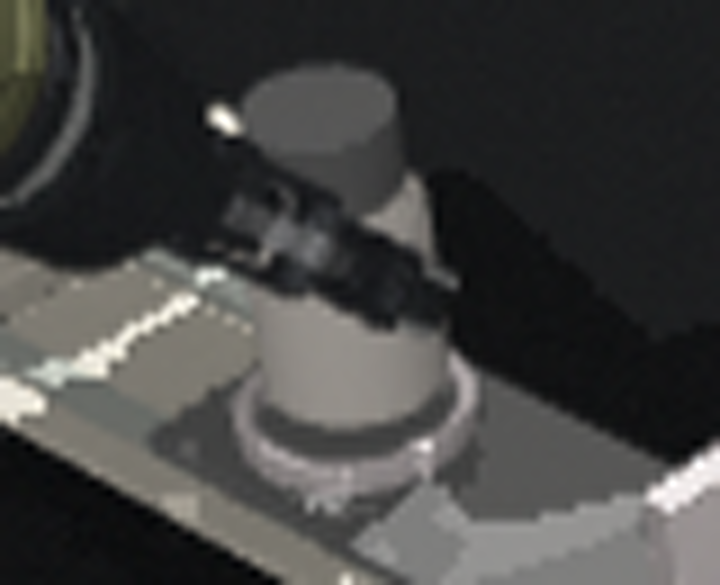

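Jar bottom at crop x 262–448, y to 432; ring at x 232–480. The jar is centred over the ring to about 1 mm. I'll nudge it slightly, lower it onto the floor, release and retreat.

```bash
cat > go6.py <<'E'
from h import *
from plant import r
Q=att(3.05,.8,np.pi);z=Ro.from_quat(Q).as_matrix()[:,2]
P=np.array([516.4,-235.6,48+15])+23*z
print(r.servo_line(P.tolist(),vel=25,f_stop=6),np.round(r.read_eef_pos()-P,1),np.round(r.read_wrist_force(),1),r.read_time())
E
python3 go6.py
```

```text
True [-0.4 -0.   5.6] [1.  0.2 5.1] 26.9333
```

```bash
cat > go7.py <<'E'
from h import *
from plant import r
Q=att(3.05,.8,np.pi);z=Ro.from_quat(Q).as_matrix()[:,2]
r.move_gripper(1.0);r.sleep(.3);print(r.read_opening(),np.round(r.read_wrist_force(),1))
p=np.array(r.read_eef_pos());print(r.servo_line((p-130*z).tolist(),vel=120,f_stop=10));
# handle approach: tool down, jaws across rails
seat=np.array([515.8,-236]);hand=np.array([530.3,-86.2]);u=(hand-seat)/np.linalg.norm(hand-seat);print(u)
for k in(0,np.pi):
    Rm=np.c_[np.r_[np.array([u[1],-u[0]]),0],np.r_[-u,0]*1,[0,0,-1]]
    if np.linalg.det(Rm)<0:Rm[:,1]*=-1
    Qd=(Ro.from_matrix(Rm)*Ro.from_euler('z',k)).as_quat().tolist()
    for s in(60,-100):
        X=np.r_[hand+s*u,42];print(k,s,r.inverse_kinematics(X.tolist(),Qd))
print(np.round(r.read_eef_pos()),np.round(r.read_joint_pos(),2),r.read_time())
d={n:r.get_image(n) for n in("scene","top")};pickle.dump(d,open("d7.pkl","wb"))
a=d["scene"]["pixels"][130:255,190:310,::-1];b=d["top"]["pixels"][210:335,380:500,::-1]
cv2.imwrite("pics/c8.png",cv2.resize(np.hstack([a,b]),None,fx=3.3,fy=3.3))
E
python3 go7.py
```

```text
1.0033541080858195 [0.2 0.6 0.2]
False
[0.09634543 0.99534796]
0 60 [-1.28058663e-01  4.69033470e-01  1.81715487e+00 -4.44089210e-16
  8.55404317e-01 -3.15635535e-02]
0 -100 [-4.19066721e-01  4.85146671e-01  1.78161857e+00 -4.44089210e-16
  8.74827416e-01 -3.22571611e-01]
3.141592653589793 60 None
3.141592653589793 -100 None
[ 590. -242.  144.] [-0.35  0.89  0.89 -0.21  2.11 -1.87] 28.875
```

View pics/c8.png

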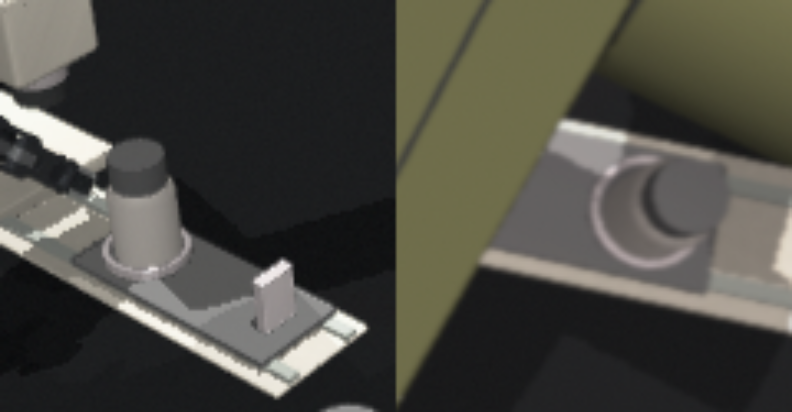

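The jar stands upright in the ring, scene crop (143,210), and the gripper is clear. Now I'll push the carrier with shut fingers.

```bash
cat > go8.py <<'E'
from h import *
from plant import r
z=Ro.from_quat(r.read_tcp_rot()).as_matrix()[:,2];p=np.array(r.read_eef_pos())
r.servo_line((p-90*z).tolist(),vel=200)
seat=np.array([515.8,-236]);hand=np.array([530.3,-86.2]);u=(hand-seat)/np.linalg.norm(hand-seat)
Rm=np.c_[[u[1],-u[0],0],np.r_[-u,0],[0,0,-1]]
if np.linalg.det(Rm)<0:Rm[:,1]*=-1
Q=Ro.from_matrix(Rm).as_quat().tolist();at=lambda s,h:np.r_[hand+s*u,h].tolist()
r.reach(at(50,230),Q);r.move_gripper(0.0)
print("down",r.servo_line(at(50,45),vel=150,f_stop=10))
print("touch",r.servo_line(at(5,45),vel=40,f_stop=4));s=lambda:round(float((np.array(r.read_eef_pos())[:2]-hand)@u),1)
print(s(),np.round(r.read_wrist_force(),1));s0=s();r.sleep(.2)
print("push",r.servo_line(at(-112,45),vel=50,f_stop=25),s(),np.round(r.read_wrist_force(),1))
print("end",r.servo_line(at(-140,45),vel=20,f_stop=12),s(),np.round(r.read_wrist_force(),1),r.read_time())
E
python3 go8.py
```

```text
down False
touch False
4.8 [ 0.2 -0.4 -0.6]
push True -92.7 [1.  0.8 2.5]
end True -92.5 [ 0.3 -0.  -0.1] 37.275
```

Run:
```python
from h import *
from plant import r
d={n:r.get_image(n) for n in("scene","top")};pickle.dump(d,open("d8.pkl","wb"))
a=d["scene"]["pixels"][100:260,140:310,::-1];b=d["top"]["pixels"][210:370,380:550,::-1]
cv2.imwrite("pics/c9.png",cv2.resize(np.hstack([a,b]),None,fx=2.35,fy=2.35))
```

```text
(no output)
```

View pics/c9.png

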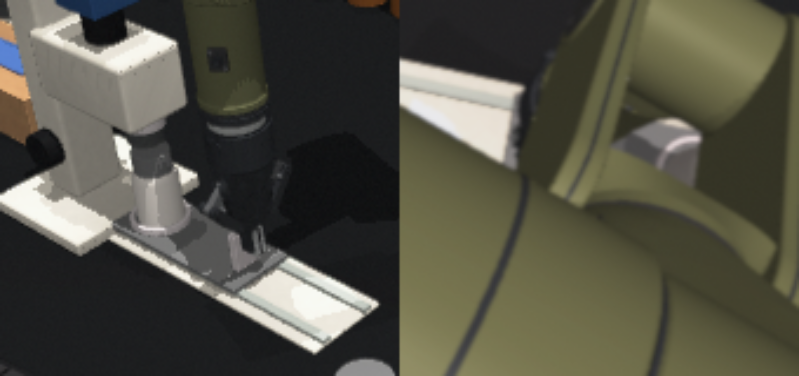

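Run:
```python
from h import *
from plant import r
d=pickle.load(open("d8.pkl","rb"));S=d["scene"];S7=pickle.load(open("d7.pkl","rb"))["scene"]
u=np.array([.0963,.9953])
for tol in(6,10,14,18):
    a=circ(cast(S7,flood(S7,[231.,176],tol),120));b=circ(cast(S,flood(S,[205,167.5],tol),120))
    print(tol,a[0].round(1),round(a[1],1),b[0].round(1),round(b[1],1),"travel",(a[0]-b[0])@u)
g=cv2.cvtColor(S["pixels"],cv2.COLOR_RGB2GRAY);print(g[160:178,195:216])
print(r.read_opening(),np.round(r.read_eef_pos(),1),np.round(r.read_wrist_force(),2),np.round(r.read_ft_torque(),2))
```

```text
6 [ 518.5 -230.7] 22.0 [ 521.4 -319.6] 33.1 travel 88.19594067269479
10 [ 518.5 -230.7] 22.6 [ 521.6 -320.6] 33.2 travel 89.1926556488621
14 [ 518.8 -230.5] 23.2 [ 523.1 -322.6] 34.5 travel 91.27041854698226
18 [ 532.5 -219.2] 37.0 [ 522.2 -321.8] 34.4 travel 103.14399821963761
[[ 41  40  42  43  43  45  46  42  44  43  43  40  42  44  50  56  33  27
   29  28  29]
 [114  42  45  45  45  45  42  42  46  44  43  44  54  64  64  64  56  28
   28  28  28]
 [245  50  51  47  46  45  45  47  48  47  53  58  65  66  65  65  65  37
   29  30  26]
 [213  66  66  59  58  59  59  58  64  66  65  66  65  65  65  66  66  41
   29  28  30]
 [117  66  65  66  65  65  66  65  67  64  64  66  65  65  65  66  63  42
   27  29  28]
 [124  66  66  64  65  65  66  65  67  65  66  66  66  74  73  68  69  48
   28  28  27]
 [162  66  65  66  66  65  66  64  65  65  65  66  68 112 107  72  69  50
   27  28  29]
 [181  59  67  69  69  66  67  66  67  67  70  73  84  67  77  73  68  61
   32  28  28]
 [247  59  63  63  67  69  70  70  72  69  70  72  80  78  76  71  69  61
   51  35  30]
 [247  67  62  66  6
[... 166 characters left out ...]
2  61  65  66  69  69  68  69  68  70  80  66  76  63  61  56  54
   94 127 176]
 [223 155  60  64  66  67  69  69  69  69  69  79  66  64  62  61  57  59
  108 167 132]
 [126 119  69  64  65  68  68  68  69  69  79  77  67  64  63  68  71  96
  125 114 103]
 [142 116 114  80  68  69  69  69  69  70  79  68  66  71  79 109 118 134
  125 116 107]
 [145 120 131 140  95  95  79  81  80  81 106  86  85 115 142 145 139 133
  125 117 110]
 [147 120 131 138 144 149 131 134 137 141 203 157 155 151 147 143 137 131
  126 118 110]
 [159 121 130 136 142 146 149 152 162 179 220 152 152 148 144 139 136 130
  125 119 111]]
0.0004825478780515024 [ 519.5 -178.    43.7] [-0.19 -0.29  0.58] [-0.02  0.04 -0.03]
```

Run:
```python
from h import *
d=pickle.load(open("d8.pkl","rb"));S=d["scene"]
def proj(X): 
    c=S["mtx"]@(S["R"]@np.array(X,float)+S["t"]);c=c[:2]/c[2];return c.round(1),((c-[140,100]+.5)*2.35).round()
print("tcp",proj([519.5,-178,44]));u=np.array([.0963,.9953])
for t in(0,80,90,100,110,125,140):
    s=np.array([515.8,-236])-t*u;h=np.array([530.3,-86.2])-t*u
    print(t,"ring top z30",proj([*s,30])[1],"cap",proj([*s,120])[1],"handle",proj([*h,70])[1],"jar right edge",proj([*(s+29*np.array([-.559,.829])),60])[0])
print("lens",proj([*(np.array([515.8,-236])-140*u),135])[1])
g=cv2.cvtColor(S["pixels"],cv2.COLOR_RGB2GRAY)
for y in(180,184):print(y,g[y,188:226])
for y in(196,200,204,208):print(y,g[y,230:262])
```

```text
tcp (array([248.5, 205.9]), array([256., 250.]))
0 ring top z30 [222. 243.] cap [212. 179.] handle [311. 262.] jar right edge [243.  193.7]
80 ring top z30 [176. 219.] cap [165. 156.] handle [260. 236.] jar right edge [223.2 183.8]
90 ring top z30 [171. 216.] cap [160. 153.] handle [254. 233.] jar right edge [220.8 182.6]
100 ring top z30 [165. 213.] cap [154. 151.] handle [248. 230.] jar right edge [218.4 181.4]
110 ring top z30 [160. 211.] cap [148. 148.] handle [242. 227.] jar right edge [216.  180.2]
125 ring top z30 [152. 206.] cap [140. 144.] handle [233. 223.] jar right edge [212.5 178.5]
140 ring top z30 [144. 202.] cap [132. 140.] handle [224. 218.] jar right edge [209.  176.7]
lens [130. 129.]
180 [121 120 121 121 121 119 119 118 114 127 131 136 140 143 168 171 174 176
 144 144 142 141 138 136 131 126 122 113 106 116 137 133 125 124  50  25
  29  28]
184 [119 119 119 119 119 118 117 118 119 114 128 134 137 141 163 167 170 173
 172 143 143 141 137 136 132 128 124 117 108  97  68  28  26  30  29  28
  30  28]
196 [86 86 86 86 60 39 35 32 31 31 31 32 31 28 26 25 24 27 27 44 96 67 26 29
 29 28 27 27 26 18 19 18]
200 [ 85  86  86  86  86  86  85 140 132 128 128 132  28  27  28  24  26  63
  95  94  23  97  52  21  17  17  17  18  18  19  17  16]
204 [ 85  86  85  86  86  86  86 101 122 122 119 117  99  25  25  25  26  27
  98 115  72  72 115  74  72  38  29  17  16  18  17  16]
208 [ 86  85  86  86  86  86  86  87 129 122 130 114 117 116 118 117 112 104
 100 105  86  86  86  86  85  97 143 143 125 124 125 126]
```

Projection puts the travel at about 110 mm, as expected with finger contact at 17 mm, so 30 mm remain. The stop may have been a stick-slip force spike. I'll go on in small steps, logging forces.

```bash
cat > go9.py <<'E'
from h import *
from plant import r
hand=np.array([530.3,-86.2]);u=np.array([.0963,.9953]);at=lambda s,h:np.r_[hand+s*u,h].tolist()
s=lambda:round(float((np.array(r.read_eef_pos())[:2]-hand)@u),1)
for t in(-94,-96,-98,-100):
    k=r.servo_line(at(t,45),vel=15,f_stop=20);print(t,k,s(),np.round(r.read_wrist_force(),1),np.round(r.read_ft_torque(),2),np.round(r.read_joint_pos(),3),round(r.read_time(),2))
    if k:break
E
python3 go9.py
```

```text
-94 False -92.5 [-0.8  5.6 -1.1] [ 0.74  0.16 -0.01] [-0.417  0.483  1.778  0.018  0.894 -0.325] 37.73
-96 False -92.6 [ 0.7 11.4 -0.9] [ 1.72 -0.09  0.  ] [-0.419  0.483  1.777  0.022  0.896 -0.328] 38.01
-98 False -92.6 [ 2.1 17.4  0.7] [ 2.65 -0.34 -0.02] [-0.421  0.484  1.776  0.025  0.897 -0.332] 38.29
-100 False -92.6 [ 4.2 23.5  1.9] [ 3.62 -0.6  -0.02] [-0.423  0.484  1.776  0.029  0.899 -0.335] 38.58
```

A steady, stiff reaction with no motion means a hard stop. Either the carrier is home, because it started about 30 mm in, or it is blocked. I'll check the lens position in the unobstructed earlier images.

Run:
```python
from h import *
from plant import r
hand=np.array([530.3,-86.2]);u=np.array([.0963,.9953])
r.servo_line(np.r_[hand-91.5*u,45].tolist(),vel=15);print(np.round(r.read_wrist_force(),1))
S=pickle.load(open("d0.pkl","rb"))["scene"];g=cv2.cvtColor(S["pixels"],cv2.COLOR_RGB2GRAY)
print(g[146:166:1,190:222])
def proj(X): 
    c=S["mtx"]@(S["R"]@np.array(X,float)+S["t"]);return (c[:2]/c[2])
for t in(105,110,115,125,140):
    s=np.array([515.8,-236])-t*u
    P=np.array([proj([s[0]+23*np.cos(a),s[1]+23*np.sin(a),135]) for a in np.linspace(0,6.28,60)]);print(t,P.min(0).round(1),P.max(0).round(1))
```

```text
[ 0.   0.5 -0.6]
[[121 121 130 145 145 142 140 139 138 139 139 138 137 138 139 138 140 140
  140 141 142 140 138 138 127 107  57  30  29  26  28  28]
 [121 120 127 141 147 143 139 138 139 139 138 138 137 139 138 139 140 139
  140 142 141 136 131 110  59  52  29  29  28  29  29  29]
 [119 121 124 137 147 143 138 138 139 138 138 137 138 138 138 139 139 141
  140 139 134 112  77  54  29  27  29  28  29  27  29  29]
 [119 121 120 136 148 143 139 138 138 139 138 137 138 137 137 138 138 137
  134 118  98  53  27  28  26  28  29  29  29  29  30  29]
 [118 120 119 132 147 143 139 139 138 137 136 136 137 137 138 136 135 118
   98  94  58  29  28  28  28  26  28  29  29  28  28  28]
 [118 119 120 130 144 144 139 139 138 136 136 136 137 137 136 123 107 102
  106  98  60  28  29  28  27  29  28  28  29  29  30  29]
 [116 119 119 126 141 144 141 138 138 135 137 136 136 123 110 108 119 113
  108 100  70  29  28  30  28  28  29  30  29  29  28  29]
 [115 118 118 123 137 146 141 137 136 135 137 129 113 112 124 122 117 114
  108  97  29  28  27  29  30  27  29  27  29  28  28  29]
 [ 95 112 115 120 1
[... 1037 characters left out ...]
28  29]
 [247 247 247 247 247 247 140 141  93  93  93  86  48  42  42  33  29  27
   28  29  30  29  28  27  28  29  28  29  29  29  29  27]
 [247 247 247 247 248 247 247 247 222 222 221 210 121  80  34  28  30  29
   28  29  30  28  28  28  29  27  29  29  26  28  28  28]
 [247 248 248 248 248 248 248 247 247 247 247 247 248 210 121  82  35  28
   29  28  29  28  29  29  28  27  28  29  28  29  28  29]
 [246 248 248 247 248 248 247 248 247 247 248 248 247 247 248 212 120  82
   34  29  28  28  29  30  29  29  29  28  29  29  29  29]]
105 [194.5 154.1] [211.3 162.8]
110 [193.4 153.5] [210.1 162.2]
115 [192.2 153. ] [208.9 161.6]
125 [189.8 151.9] [206.5 160.4]
140 [186.3 150.2] [202.9 158.7]
```

The lens disc spans columns 193.7–209.7 with its lower edge at row 162. That fits a lens 110 mm from the starting seat (predicted 193.4–210.1 and 162.2), so the carrier is at its home stop. I'll retreat, run a numeric check and hand in.

Run:
```python
from h import *
from plant import r
hand=np.array([530.3,-86.2]);u=np.array([.0963,.9953])
r.servo_line(np.r_[hand-50*u,45].tolist(),vel=80);p=np.r_[hand-40*u,260];r.servo_line(p.tolist(),vel=150)
r.reach([500,60,300],r.read_tcp_rot());r.sleep(.3)
S=r.get_image("scene");T=r.get_image("top");S8=pickle.load(open("d8.pkl","rb"))["scene"];d0=pickle.load(open("d0.pkl","rb"))
gr=lambda g:cv2.cvtColor(g["pixels"],cv2.COLOR_RGB2GRAY).astype(int)
a,b=gr(S),gr(S8)
for y in(175,180,184):
    e=[];
    for g in(b,a): e.append(g[y,194:226].tolist())
    print(y,*e,sep="\n ")
for n,h in(("top",T),("scene",S)):
    D=np.abs(gr(h)-gr(d0[n]));print(n,{k:int(np.median(D[y-6:y+6,x-6:x+6])) for k,(x,y) in (dict(b=(223,205),c=(316,184),d=(282,240),oil=(370,164),dish=(261,155),box=(291,320)) if n=="top" else dict(b=(389,291),c=(296,278),d=(350,245),oil=(240,283),dish=(332,328),box=(369,220))).items()})
P=cast(S,blob(S,(215,180,50,45),150),70);print("handle",cv2.minAreaRect(P.astype(np.float32)),"expected home",hand-110*u)
print(np.round(r.read_wrist_force(),1),r.read_time())
```

```text
175
 [161, 145, 120, 131, 140, 95, 95, 79, 81, 80, 81, 106, 86, 85, 115, 142, 145, 139, 133, 125, 117, 110, 181, 244, 244, 244, 243, 235, 225, 178, 56, 27]
 [159, 144, 120, 131, 139, 94, 94, 79, 80, 81, 82, 106, 119, 118, 172, 235, 224, 214, 199, 182, 158, 144, 193, 244, 244, 243, 243, 234, 224, 176, 56, 27]
180
 [119, 118, 114, 127, 131, 136, 140, 143, 168, 171, 174, 176, 144, 144, 142, 141, 138, 136, 131, 126, 122, 113, 106, 116, 137, 133, 125, 124, 50, 25, 29, 28]
 [119, 117, 113, 126, 132, 136, 139, 143, 168, 170, 174, 174, 176, 176, 177, 175, 172, 172, 168, 161, 156, 145, 136, 127, 137, 132, 124, 123, 49, 25, 29, 29]
184
 [117, 118, 119, 114, 128, 134, 137, 141, 163, 167, 170, 173, 172, 143, 143, 141, 137, 136, 132, 128, 124, 117, 108, 97, 68, 28, 26, 30, 29, 28, 30, 28]
 [116, 117, 117, 115, 126, 133, 137, 141, 163, 166, 169, 172, 172, 173, 174, 173, 171, 169, 166, 161, 156, 148, 138, 122, 69, 29, 29, 28, 29, 28, 29, 27]
top {'b': 0, 'c': 94, 'd': 2, 'oil': 15, 'dish': 109, 'box': 23}
scene {'b': 1, 'c': 1, 'd': 1, 'oil': 1, 'dish': 0, 'box': 21}
handle ((582.4774169921875, -104.73716735839844), (42.63843536376953, 58.61843490600586), 32.32311248779297) expected home [ 519.707 -195.683]
[ 0.1  0.3 -0.6] 42.7333
```

```bash
python3 -c "
from plant import r
r.sleep(.3);r.finish_job()"
```

```text
the job is handed in; nothing more can be done
```

The job is handed in, at about 43 s of the 67 s allowed. No verdict was reported, so what follows rests on my own checks.

**What I did:** I picked jar_a (58 × 100 mm), tipped it, stood it in the ring, let go, and pushed the carrier to its hard stop.

**Tipping:** I tipped it twice. The first reached a computed tilt of only 2.04 rad, so I repeated it at 2.49 rad and held for 0.5 s. Both figures assume the jar did not slip in the grip.

**Placing:** Contact came with the jar's underside at about 20.6 mm, against the 20 mm floor. It looked centred in the ring to about 1 mm and upright.

**Carrier home:** The carrier stopped after about 110 mm, not 140 mm, with a stiff reaction of up to 23.5 N. The lens in the first image lies about 110 mm from the starting seat, so I take this as home, with the carrier having started about 30 mm in.

**Last checks:**
- The jar's outline did not change when I retreated, and the arm was clear of it.
- In the scene view, jars b, c and d, the oil bottle and the dishes were unchanged.
- The slide box differed in brightness in both views. I put that down to the arm's shadow but did not confirm it.
- In the top view, c and the dishes could not be compared; I assume the arm hid them.
- My last measurement of the grip's position failed: it picked up a different bright patch. Carrier home therefore rests on the hard stop and the lens match.

**Things that went wrong or disagreed:**
- On the first approach the gripper pressed on something with about 6 N, probably jar b's cap. I backed out, and b had not moved.
- The two cameras disagreed by about 5 mm on jar_a's starting position.

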